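Hang the tall pail on the twin hook

ROBOT

A 6-joint arm with a two-finger parallel gripper is mounted at the origin on a cart in front of the work surface, level with it; the furniture and walls round the work are solid. World frame = base frame: x ahead of the robot, y to its left, z up, the work surface at z = 0. Lengths are in m, angles in degrees, forces in N, time in s.
With the tool pointing down it reaches from about 0.25 to 0.725 m from the base axis. Payload 9.7 kg.
Tool frame: the origin (TCP) lies midway between the tips of the shut fingers; the grasp point (between the pads) lies bot.hold_point_z behind it (bot.hold_point_z is the distance from the TCP to the grasp point, in m); z points along the fingers, y is the line along which they close (so a half turn about z gives the same grasp; the last joint's range is limited). The gripper opens to 85 mm and grips with 20 to 120 N. Pads are 22 mm wide; open, the fingers measure 114 mm over their backs; the gripper's body (76 mm by 85 mm) begins 54 mm behind the grasp point. The pads swing forward as they close: fully open they stand 13 mm farther back than shut.
Start: joints at [-75.974, 4.979, 10.078, 95.1, 0, 90], TCP at [0.133, -0.534, 0.231] pointing down, gripper open.
Joint ranges: [-179.16, 179.16], [-48.56, 103.87], [-65.8, 70.77], [-126.05, 130.52], [-82.76, 87.17], [-180, 180]. Speed limits (degrees/s): [127.2, 127.2, 147.25, 180, 180, 180].

INTERFACE

Orientations are given as [roll, pitch, yaw] about the fixed x, y, z axes, in that order (R = Rz(yaw) Ry(pitch) Rx(roll)).
In Python, from workcell import bot, camera, camera_model, ticket gives the robot as it stands.
- The arm moves only by the tool send_rows, never from a script. Its argument "targets" is text: rows parted by semicolons, each of 5 numbers parted by spaces: the shift along the tool's x, y, z in mm, then the turn about the tool's z in degrees, then the closure in counts, from 0 (fully open) to 255 (shut). A call has 1 to 20 rows; each row is the pose to reach, as a shift and turn from the pose commanded when the call began, along the tool's axes at that moment; what a row does not reach only later rows make up. A row lasts 1/8 s, in which the tool goes at most 62.5 mm and 10.7 degrees, less where a joint would pass 70% of its speed; a pose out of reach is approached as far as the arm can. A call with a gripper value outside its range is refused whole. The fingers move at their own pace and stop on an object; "newtons" is the grip in N (left out, the last holds). Time passes only in rows, so rows that repeat a pose let the fingers close. It gives the time, the measured TCP pose, the force, the opening and the grip force at its end, in the units of the state.
- bot.get_obs(): the state, without advancing time (a new reading comes with each control period).
- camera(name): name is "side" or "top" or "wrist"; returns the picture (400x640x3 uint8, blue, green, red); there is no depth.
- camera_model(name): a dict with "K" (3x3 intrinsics, pixels), "pose" (4x4, takes a point from camera to world coordinates); the wrist camera has in their place "T_tool_cam" (4x4, takes a point from camera to tool coordinates, whose origin is the TCP and whose axes are the flange's). Camera axes: x right, y down, z forward; pixel columns grow to the right and rows downward; lengths in m; the calibration is good to about 2 mm. A picture is of the moment at which its call begins: read the wrist's pose just before it. camera_model takes no time and is no camera call.
- ticket.job_done(): hands the job in; it is judged then, once.
The state is a dict: "time": time; "q": joint angles; "qd": joint speeds; "joint_efforts": joint torques, N m; "ee_pos": TCP position; "tcp_rot": TCP orientation; "wrist_force": force on the tool from outside, world axes, zero at the start; "torque": the same for the moment, N m; "opening": finger opening in m; "grasp_force": force on a finger pad.
Only numpy, scipy, OpenCV 4.12 (cv2) and the standard library are available. Lean on these libraries where they do the work, as an engineer would, in place of code of your own. Each camera call takes 0.05 s, during which the arm holds its last target. There are 200 camera calls.

TASK

Clear the worktop: hang the taller of the two steel pails by its handle on the twin hook of the stand. First swing its folded wire handle upright and let go, so that the handle stands up by itself while the pail still stands on the worktop; then carry the pail by the handle's wooden grip, lay the handle over both prongs and leave the pail hanging there, level and still. Leave the low pail standing where it is.

Things in the scene. Friction and masses are not known exactly. Their poses are not given: they have to be found in the camera images.
- tall_pail: The taller of two plain steel pails: round, 90 mm high, 116 mm across the rim (102 mm at the foot), about 0.4 kg. Origin at the centre of its underside, z up. Its wire handle turns about the line x = 0, z = 80 mm of the pail's frame, along y (pivots at y = +-66 mm), and starts folded towards the pail's -x side, the robot's side.
- bail (a joint): Angle of the tall pail's handle, rad: 0 = folded on its stop on the pail's -x side, there 30 degrees above level; grows as it rises; 1.05 = upright; 2.09 = down on the other side. Stiff pivots (0.014 N m): it stays at any angle where it is left. Shut fingertips just outside the grip, tips 25 mm below its centre, raise it with 0.5 N by moving inward and up along its arc.
- bail_grip (a point): Centre of the dark wooden grip in the middle of the tall pail's handle: 40 mm long along the pail's y, 13 mm thick, turning freely on the wire, 90 mm from the pivot line; upright it is 170 mm above the pail's underside, folded 125 mm above and 78 mm out from its axis. To both sides 6 mm bare wire runs on straight to 52 mm from the grip's centre, then bends to the pivots.
- hook_stand: Fixed dark steel stand with two prongs to hang things on. Origin on the worktop under the seat. x points from the prongs' open tips to the posts, y across them. Base plate 10 mm thick, x -60 to 110, y -75 to 75 mm; two posts at x = 88 mm, prongs behind the seat up to 218 mm high. The handle goes in from -x over the tips, prongs between its wire and the pail's rim, then down.
- hook_seat (a point): Where the handle shall rest: midway between the two prongs, at the bottom of the V-shaped dip (11 mm deep, 28 mm wide) of both, 205 mm above the worktop; axes as the stand's. The prongs are 8 mm round bars along x at y = +-34 mm (60 mm free between them). Their upturned tips lie 24 mm before the seat (-x) and reach 18 mm above it. The wire's centre then rests 5 mm above this point.
- low_pail: The lower steel pail, 55 mm high and also 116 mm across, with the same kind of handle, folded, reaching up to 120 mm above the worktop. Not to be moved. Origin at the centre of its underside.

How it is judged:
By the outcome, as a careful person would: the job done as asked, in the order asked, and still so for the second after the job is handed in, with the robot touching nothing.
It also fails if it takes over 72 s, if anything falls off the work surface, if the arm or the gripper's body presses on something with over 40 N, if the wrist force passes 120 N, or if a joint passes its speed limit or range.

## Working session

There is one attempt and no reset: what is moved stays moved. The work goes in short steps, Python scripts to look and compute and a tool call to move; the robot and the scene stay as the last step left them, time stands still between calls to the robot, and variables do not carry over. Pictures are saved under pics/ and viewed, at most 10 in all, crops included, and the job is handed in when it is done.

Besides the shell and the picture viewer there is one more tool, called after "Emit:" as name(argument=value, ...) on one line, values as JSON. send_rows: Moves the arm, as the interface text tells. Its arguments: {"type":"object","properties":{"targets":{"type":"string"},"newtons":{"type":"number"}},"required":["targets"]}

```bash
mkdir -p pics; cat > h.py <<'E'
import numpy as np, cv2
from workcell import bot, camera, camera_model, ticket
from scipy.spatial.transform import Rotation as R
def ray(name,u,v):
    m=camera_model(name);K=np.array(m["K"])
    if name=="wrist":
        o=bot.get_obs();T=np.eye(4);T[:3,:3]=R.from_euler('xyz',o["tcp_rot"],degrees=True).as_matrix();T[:3,3]=o["ee_pos"]
        P=T@np.array(m["T_tool_cam"])
    else: P=np.array(m["pose"])
    d=P[:3,:3]@np.linalg.inv(K)@[u,v,1.]
    return P[:3,3],d
def onz(name,u,v,z):
    o,d=ray(name,u,v);return o+d*(z-o[2])/d[2]
def tri(n1,p1,n2,p2):
    o1,d1=ray(n1,*p1);o2,d2=ray(n2,*p2)
    s=np.linalg.lstsq(np.c_[d1,-d2],o2-o1,rcond=None)[0]
    a=o1+s[0]*d1;b=o2+s[1]*d2
    return (a+b)/2,np.linalg.norm(a-b)
def proj(name,X):
    m=camera_model(name);P=np.linalg.inv(np.array(m["pose"]))
    c=P[:3,:3]@np.array(X)+P[:3,3];p=np.array(m["K"])@c;return p[:2]/p[2]
E
python3 - <<'E'
from h import *
np.set_printoptions(precision=4,suppress=True)
for n in("side","top"):
    cv2.imwrite(f"pics/{n}0.png",camera(n));m=camera_model(n);print(n,np.array(m["pose"]),np.array(m["K"])[0])
print(camera_model("wrist"),bot.hold_point_z,bot.get_obs())
E
```

```text
side [[-0.949  -0.103   0.2981  0.1132]
 [-0.3152  0.3469 -0.8834  1.2564]
 [-0.0125 -0.9322 -0.3616  0.6526]
 [ 0.      0.      0.      1.    ]] [505.1642   0.     318.6087]
top [[ 0.0242 -0.9897  0.1411  0.4071]
 [-0.9996 -0.0263 -0.0133 -0.0145]
 [ 0.0169 -0.1407 -0.9899  1.2304]
 [ 0.      0.      0.      1.    ]] [407.7131   0.     315.3198]
{'K': array([[296.4264,   0.    , 318.4514],
       [  0.    , 296.4264, 203.1263],
       [  0.    ,   0.    ,   1.    ]]), 'T_tool_cam': array([[ 0.0002, -0.9559, -0.2936,  0.0751],
       [ 1.    ,  0.0002,  0.0002,  0.0002],
       [-0.0001, -0.2936,  0.9559, -0.1428],
       [ 0.    ,  0.    ,  0.    ,  1.    ]])} 0.0187 {'time': 0.1, 'q': array([-75.9751,   5.0084,  10.0387,  95.1004,   0.0021,  90.0003]), 'qd': array([ 0.0039, -0.0174,  0.0373,  0.1193, -0.1092, -0.0666]), 'joint_efforts': array([ -0.0004, -52.1562,  46.5653,   0.0159,  -0.0001,   0.    ]), 'ee_pos': array([ 0.1332, -0.5334,  0.2306]), 'tcp_rot': array([-179.9299,   -0.0021,   14.0246]), 'wrist_force': array([-0.3673, -0.3318, -0.153 ]), 'torque': array([ 0.0179, -0.0366,  0.0061]), 'grasp_force': 0.0, 'opening': 0.08524465902588288}
```

View pics/top0.png

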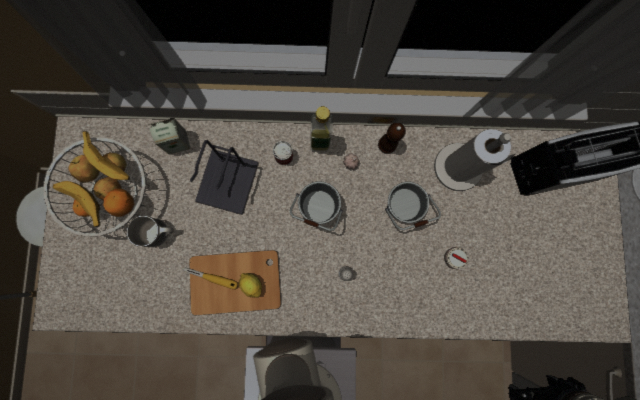

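View pics/side0.png

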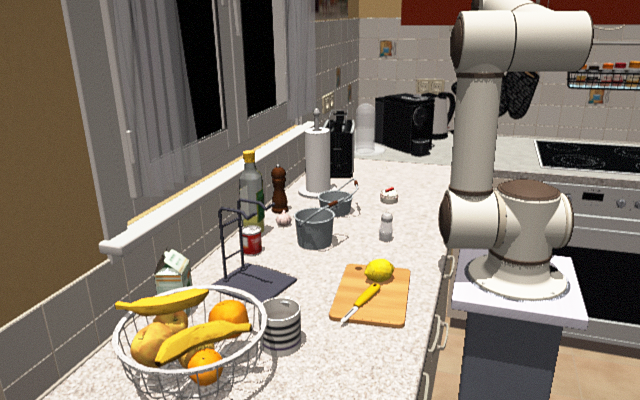

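The tall pail is at about (320,203) in the top view and (315,228) in the side view. The low pail is at (408,203) and (335,203), and the stand is at about (225,180). I'll enlarge these regions.

```bash
python3 - <<'E'
from h import *
t=cv2.imread("pics/top0.png");s=cv2.imread("pics/side0.png")
a=cv2.resize(t[130:245,180:350],None,fx=4.7,fy=4.7,interpolation=3)
a=cv2.convertScaleAbs(a,alpha=1.6,beta=20)
cv2.imwrite("pics/c1.png",a)
b=cv2.resize(s[170:305,210:370],None,fx=4.4,fy=4.4,interpolation=3)
cv2.imwrite("pics/c2.png",b)
E
```

```text
(no output)
```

View pics/c1.png

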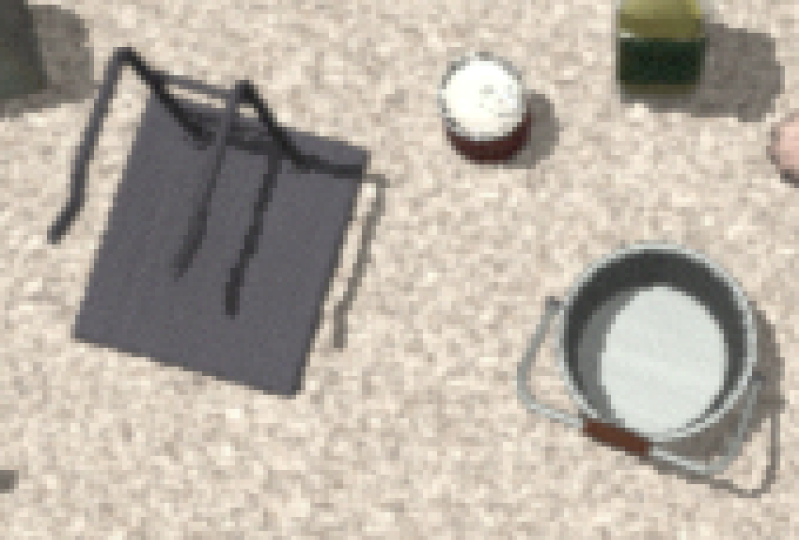

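View pics/c2.png

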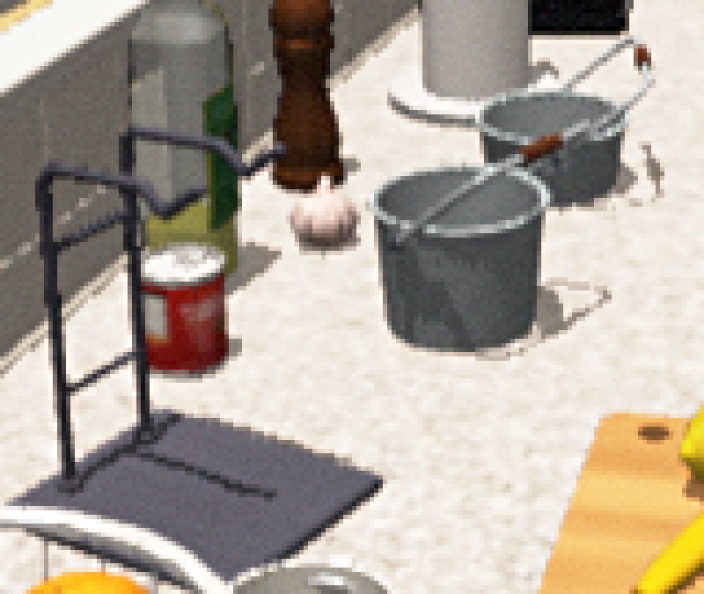

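```bash
python3 - <<'E'
from h import *
np.set_printoptions(precision=4,suppress=True)
c1=lambda x,y:(x/4.7+180-.4,y/4.7+130-.4)
c2=lambda x,y:(x/4.4+210-.4,y/4.4+170-.4)
print("grip",tri("top",c1(617,438),"side",c2(542,149)), onz("top",*c1(617,438),.125))
pl,pr=onz("top",*c1(552,302),.08),onz("top",*c1(757,378),.08)
print("piv",pl,pr,(pl+pr)/2,np.linalg.norm(pl-pr),"xdir",np.degrees(np.arctan2(*(pl-pr)[:2][::-1]))-90)
print("rim",onz("top",*c1(657,341),.09))
cs=[onz("top",*c1(*p),.01) for p in((370,150),(298,397),(75,337))]
print("plate",cs)
e=cs[0]-cs[1];print("stand yaw",np.degrees(np.arctan2(e[1],e[0])),np.linalg.norm(e)); f=cs[2]-cs[1];print(np.degrees(np.arctan2(f[1],f[0]))-90,np.linalg.norm(f))
yaw=np.arctan2(e[1],e[0]);yaw=(yaw+np.arctan2(f[1],f[0])-np.pi/2)/2
M=np.array([[np.cos(yaw),-np.sin(yaw)],[np.sin(yaw),np.cos(yaw)]])
# corners local: (110,-75),(-60,-75),(-60,75)
for c,l in zip(cs,[(.11,-.075),(-.06,-.075),(-.06,.075)]): print("orig",c[:2]-M@l)
for a,b in(((55,238),(203,193)),((180,275),(277,153))): print("tip",tri("top",c1(*a),"side",c2(*b)),onz("top",*c1(*a),.22))
b=[tri("top",c1(125,50),"side",c2(46,175)),tri("top",c1(243,87),"side",c2(128,135))];print("post top",b)
E
```

```text
grip (array([ 0.5015, -0.0187,  0.1401]), np.float64(0.00039612135784879366)) [ 0.503  -0.0187  0.125 ]
piv [0.5886 0.0227 0.08  ] [ 0.5454 -0.1027  0.08  ] [ 0.567 -0.04   0.08 ] 0.13257352997078617 xdir -19.01863736308654
rim [ 0.565  -0.0414  0.09  ]
plate [array([0.6965, 0.1463, 0.01  ]), array([0.5339, 0.1851, 0.01  ]), array([0.5688, 0.3292, 0.01  ])]
stand yaw -13.409183457019907 0.1671739024517395
-13.59564605382721 0.14830522999806608
orig [0.6071 0.2449]
orig [0.6098 0.244 ]
orig [0.6096 0.2423]
tip (array([0.5941, 0.2848, 0.2174]), np.float64(0.0007991315197771659)) [0.594  0.2842 0.22  ]
tip (array([0.5783, 0.2182, 0.2163]), np.float64(0.003988167238957647)) [0.5758 0.2166 0.22  ]
post top [(array([0.7023, 0.2572, 0.2048]), np.float64(0.0009846354194513118)), (array([0.6841, 0.1917, 0.2061]), np.float64(0.0013835189150205708))]
```

The pail sits at about (0.566, -0.041) with yaw -19°. The seat is at about (0.609, 0.2445) with yaw -13.5°. The grip is near (0.50, -0.018), 0.125–0.14 high. Next I'll move the shut fingers to just outside the grip and look.

Emit:
send_rows(targets="30 -30 0 -5 255;70 -71 0 -11 255;115 -116 0 -18 255;160 -162 0 -24 255;205 -208 0 -30 255;250 -253 0 -36 255;295 -299 0 -42 255;340 -345 0 -48 255;380 -385 0 -53 255;415 -420 0 -56 255;436 -441 0 -57 255;436 -441 0 -57 255;436 -441 0 -57 255;436 -441 0 -57 255", newtons=40)

```text
time: 1.85
ee_pos: [0.4491, -0.0009, 0.2314]
tcp_rot: [180.0, 0.0, 70.9]
wrist_force: [0.0, -0.5, -0.3]
opening: -0.0002
grasp_force: 0.0
```

```bash
python3 - <<'E'
from h import *
np.set_printoptions(precision=4,suppress=True)
o=bot.get_obs();print(o["time"],o["q"],o["ee_pos"],o["tcp_rot"],o["opening"],o["wrist_force"])
w=camera("wrist");cv2.imwrite("pics/w1.png",w)
hsv=cv2.cvtColor(w,cv2.COLOR_BGR2HSV)
m=cv2.inRange(hsv,(0,90,25),(14,255,190))
n,l,st,c=cv2.connectedComponentsWithStats(m)
for i in range(1,n):
    if st[i,4]>60: print(st[i],c[i],onz("wrist",*c[i],.125),onz("wrist",*c[i],.14))
E
```

```text
1.85 [ -0.108   -8.7576  -3.2778  95.4747  -0.0068 108.9465] [ 0.4491 -0.0009  0.2314] [179.9929   0.0048  70.9455] -0.00021805040520436216 [ 0.0217 -0.4737 -0.3141]
[ 55   0  47  37 497] [78.5553 16.161 ] [0.3288 0.1912 0.125 ] [0.3376 0.1839 0.14  ]
[ 157    0   73   44 1504] [188.268  15.982] [0.4052 0.1649 0.125 ] [0.4094 0.1592 0.14  ]
[ 503    0   57   64 1585] [528.2246  35.8063] [0.6403 0.0701 0.125 ] [0.6303 0.0701 0.14  ]
[ 90  26  51  59 818] [116.0452  54.3619] [0.3418 0.1597 0.125 ] [0.3497 0.1543 0.14  ]
[ 123   46  156  126 6817] [208.8583 112.9302] [0.3903 0.0979 0.125 ] [0.3953 0.0962 0.14  ]
[381 185  14  45 467] [387.9079 208.9143] [ 0.5052 -0.0278  0.125 ] [ 0.5033 -0.0219  0.14  ]
[572 249  45  37 370] [588.1324 261.9243] [ 0.6689 -0.1397  0.125 ] [ 0.6572 -0.1271  0.14  ]
[593 261  47  35 850] [618.28   278.6153] [ 0.6949 -0.1675  0.125 ] [ 0.6816 -0.1532  0.14  ]
```

View pics/w1.png

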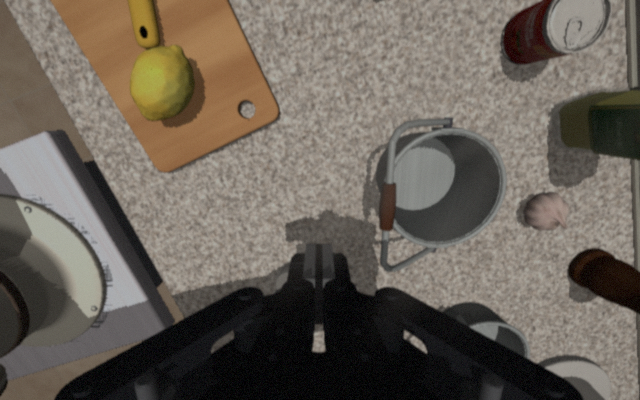

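The wrist view shows the grip at pixel (388,207), with the tool aligned to the handle. The grip is at about s = -68 mm from the pail axis and about 0.14 m high. Next I'll go down outside it and push along the arc, stopping a little before upright.

Emit:
send_rows(targets="0 0 30 0 255;0 0 70 0 255;0 0 110 0 255;0 0 131 0 255;0 12 131 0 255;0 24 131 0 255;0 28 124 0 255;0 33 118 0 255;0 38 112 0 255;0 44 107 0 255;0 50 102 0 255;0 57 98 0 255;0 64 94 0 255;0 71 91 0 255;0 79 89 0 255;0 79 89 0 255;0 79 89 0 255")

```text
time: 4.03
ee_pos: [0.524, -0.0257, 0.1421]
tcp_rot: [-180.0, 0.0, 71.0]
wrist_force: [-0.3, 0.0, 0.2]
opening: 0.0
grasp_force: 0.0
```

```bash
cat > look.py <<'E'
from h import *
import sys
np.set_printoptions(precision=4,suppress=True)
o=bot.get_obs();print(o["time"],o["ee_pos"],o["tcp_rot"],o["opening"],o["wrist_force"])
a=cv2.imread("pics/top0.png")
s,t,w=camera("side"),camera("top"),camera("wrist")
x0,y0,x1,y1=map(int,sys.argv[2:6])
A=cv2.resize(s[y0:y1,x0:x1],(390,300),interpolation=3)
x0,y0,x1,y1=map(int,sys.argv[6:10])
B=cv2.resize(t[y0:y1,x0:x1],(390,300),interpolation=3)
W=cv2.resize(w,(480,300))
cv2.imwrite(sys.argv[1],np.vstack([np.hstack([A,B]),cv2.copyMakeBorder(W,0,0,0,300,0)]))
for n,im in(("s",s),("t",t),("w",w)): cv2.imwrite(sys.argv[1][:-4]+n+".png",im)
E
python3 look.py pics/l1.png 240 130 370 230 270 170 400 270
```

```text
4.025 [ 0.524  -0.0257  0.1421] [-179.9777    0.0024   71.0258] 4.640657841215622e-05 [-0.3091  0.0416  0.2024]
```

View pics/l1.png

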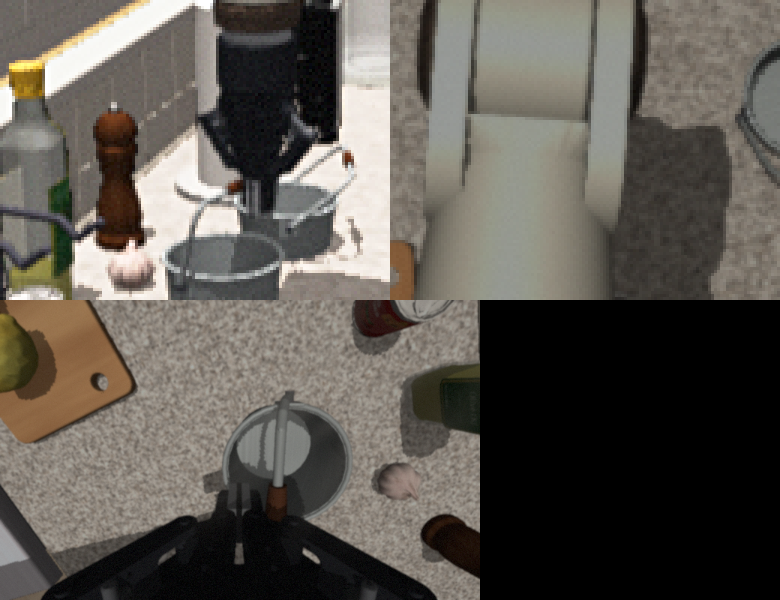

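The handle is nearly upright, with the grip at about (318,192) in the side view and (369,270) in the wrist view. I'll measure it.

```bash
python3 - <<'E'
from h import *
np.set_printoptions(precision=4,suppress=True)
def blob(f,x0,y0,x1,y1):
    w=cv2.imread(f);m=cv2.inRange(cv2.cvtColor(w,cv2.COLOR_BGR2HSV),(0,110,25),(14,255,200))
    z=np.zeros_like(m);z[y0:y1,x0:x1]=m[y0:y1,x0:x1]
    n,l,st,c=cv2.connectedComponentsWithStats(z);i=1+np.argmax(st[1:,4]);return st[i],c[i]
a=blob("pics/l1s.png",305,180,330,205);b=blob("pics/l1w.png",345,235,400,300)
print(a,b)
p,e=tri("side",a[1],"wrist",b[1]);print(p,e)
C=np.array([.566,-.0405]);ex=np.array([.9455,-.3256]);ey=np.array([.3256,.9455])
for z in(.165,.17):
  q=onz("wrist",*b[1],z);print(z,q,(q[:2]-C)@ex,(q[:2]-C)@ey)
print((p[:2]-C)@ex,(p[:2]-C)@ey)
# rim centre in wrist
w=cv2.imread("pics/l1w.png");K=4/3
for u,v in((222*K,160*K),(351*K,160*K)): q=onz("wrist",u,v,.09);print("rim",q,(q[:2]-C)@ex)
E
```

```text
(array([316, 190,   5,   4,  13], dtype=int32), array([318.3077, 191.7692])) (array([355, 246,  28,  50, 998], dtype=int32), array([369.2385, 269.7184]))
[ 0.5473 -0.0261  0.1678] 0.0016849412694677894
0.165 [ 0.548  -0.0274  0.165 ] -0.021276308253309877 0.006577525507340708
0.17 [ 0.548  -0.0243  0.17  ] -0.022243705862554697 0.009435568259258354
-0.02238424606275242 0.007519636317519561
rim [ 0.5118 -0.0136  0.09  ] -0.059976716792992824
rim [ 0.625  -0.0525  0.09  ] 0.059707075367104685
```

Emit:
send_rows(targets="0 6 -1 0 255;0 12 -2 0 255;0 18 -3 0 255;0 22 -3 0 255;0 22 -3 0 255;0 22 -3 0 255;0 12 -3 0 255;0 -5 -3 0 255;0 -10 -30 0 0;0 -10 -70 0 0;0 -10 -85 0 0;0 5 -85 0 0;0 22 -85 0 0;0 22 -85 0 0;0 22 -85 0 0")

```text
time: 6.05
ee_pos: [0.5446, -0.033, 0.226]
tcp_rot: [-179.9, 0.0, 71.0]
wrist_force: [0.5, -0.1, -0.3]
opening: 0.0857
grasp_force: 0.0
```

```bash
python3 look.py pics/l2.png 240 130 370 230 270 170 400 270; python3 - <<'E'
from h import *
np.set_printoptions(precision=4,suppress=True)
def blob(f,x0,y0,x1,y1):
    w=cv2.imread(f);m=cv2.inRange(cv2.cvtColor(w,cv2.COLOR_BGR2HSV),(0,110,25),(14,255,200))
    z=np.zeros_like(m);z[y0:y1,x0:x1]=m[y0:y1,x0:x1]
    n,l,st,c=cv2.connectedComponentsWithStats(z);i=1+np.argmax(st[1:,4]);return st[i],c[i]
a=blob("pics/l2s.png",300,175,330,205);b=blob("pics/l2w.png",290,200,350,330)
print(a,b)
p,e=tri("side",a[1],"wrist",b[1]);print(p,e)
C=np.array([.566,-.0405]);ex=np.array([.9455,-.3256]);ey=np.array([.3256,.9455])
for q in(p,onz("wrist",*b[1],.17)): print(q,(q[:2]-C)@ex,(q[:2]-C)@ey)
E
```

```text
6.05 [ 0.5446 -0.033   0.226 ] [-179.8808    0.0311   71.0153] 0.08568622935241779 [ 0.49   -0.1478 -0.346 ]
(array([311, 187,   8,   5,  23], dtype=int32), array([314.2609, 188.6522])) (array([348, 237,   2,   2,   3], dtype=int32), array([348.6667, 237.3333]))
[ 0.5642 -0.0516  0.1679] 0.006022180602969111
[ 0.5642 -0.0516  0.1679] 0.0019162004478641313 -0.011089097886597824
[ 0.5616 -0.0521  0.17  ] -0.00041454393560331863 -0.012451469291422644
```

View pics/l2.png

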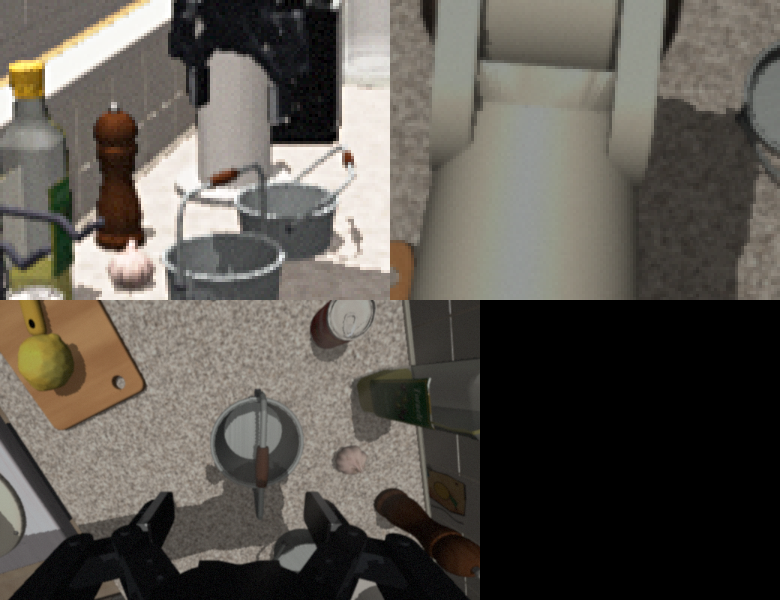

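The handle stands upright by itself, with the grip at about (350,223) in the wrist view and (314,189) in the side view.

```bash
python3 - <<'E'
from h import *
np.set_printoptions(precision=4,suppress=True)
C=np.array([.566,-.0405]);ex=np.array([.9455,-.3256]);ey=np.array([.3256,.9455])
w=cv2.imread("pics/l2w.png");m=cv2.inRange(cv2.cvtColor(w,cv2.COLOR_BGR2HSV),(0,50,15),(16,255,220));m[:, :325]=0;m[:,375:]=0;m[:180]=0;m[265:]=0
n,l,st,c=cv2.connectedComponentsWithStats(m);i=1+np.argmax(st[1:,4]);print(st[i],c[i]);b=c[i]
p,e=tri("side",(314.3,188.7),"wrist",b);print(p,e)
T=bot.get_obs()["ee_pos"]
for q in(p,onz("wrist",*b,.17)): print(q,(q[:2]-C)@ex,(q[:2]-C)@ey,"from tcp",(q[:2]-T[:2])@ex,(q[:2]-T[:2])@ey)
for u,v in((213,141),(302,141),(260,95),(262,184)):
    q=onz("wrist",u*4/3,v*4/3,.09);print(q,(q[:2]-C)@ex,(q[:2]-C)@ey)
E
```

```text
[340 196  19  55 811] [349.09   222.7818]
[ 0.5645 -0.0416  0.1702] 0.0015222020959383767
[ 0.5645 -0.0416  0.1702] -0.0010307583157404614 -0.0015499566027573101 from tcp 0.021706023234739982 -0.001845359217039766
[ 0.5652 -0.0414  0.17  ] -0.0004596981038039111 -0.0010855943247336085 from tcp 0.022277083446676532 -0.0013809969390160635
[ 0.5145 -0.018   0.09  ] -0.05601410794922325 0.004454632823402714
[ 0.6236 -0.0555  0.09  ] 0.059383955506204865 0.004544511863052929
[0.5894 0.0174 0.09  ] 0.003259142835756696 0.06231506075856469
[ 0.5565 -0.097   0.09  ] 0.009436738697024376 -0.05649987339397238
```

Emit:
send_rows(targets="-1 12 0 0 0;-1 22 0 0 0;-1 22 20 0 0;-1 22 50 0 0;-1 22 70 0 0;-1 22 76 0 0;-1 22 76 0 0;-1 22 76 0 255;-1 22 76 0 255;-1 22 76 0 255;-1 22 76 0 255;-1 22 76 0 255;-1 22 76 0 255", newtons=50)

```text
time: 7.82
ee_pos: [0.5655, -0.041, 0.1516]
tcp_rot: [180.0, -0.0, 71.0]
wrist_force: [-0.1, 0.8, 3.1]
opening: 0.0114
grasp_force: 48.9
```

Emit:
send_rows(targets="0 0 -2 0 255;0 0 -6 0 255;0 0 -12 0 255;0 0 -18 0 255;0 0 -26 0 255;0 0 -34 0 255;0 0 -42 0 255;0 0 -50 0 255;0 0 -58 0 255;0 0 -66 0 255;0 0 -73 0 255;0 0 -79 0 255;0 0 -84 0 255;0 0 -88 0 255;0 0 -90 0 255;0 0 -90 0 255;0 0 -90 0 255")

```text
time: 9.95
ee_pos: [0.5653, -0.041, 0.2411]
tcp_rot: [-180.0, 0.0, 71.0]
wrist_force: [-0.2, 0.3, -2.9]
opening: 0.0115
grasp_force: 48.7
```

```bash
python3 look.py pics/l3.png 240 130 370 230 270 170 400 270
```

```text
9.95 [ 0.5653 -0.041   0.2411] [-179.9836    0.0036   71.0241] 0.011477041757758611 [-0.1564  0.3094 -2.915 ]
```

View pics/l3.png

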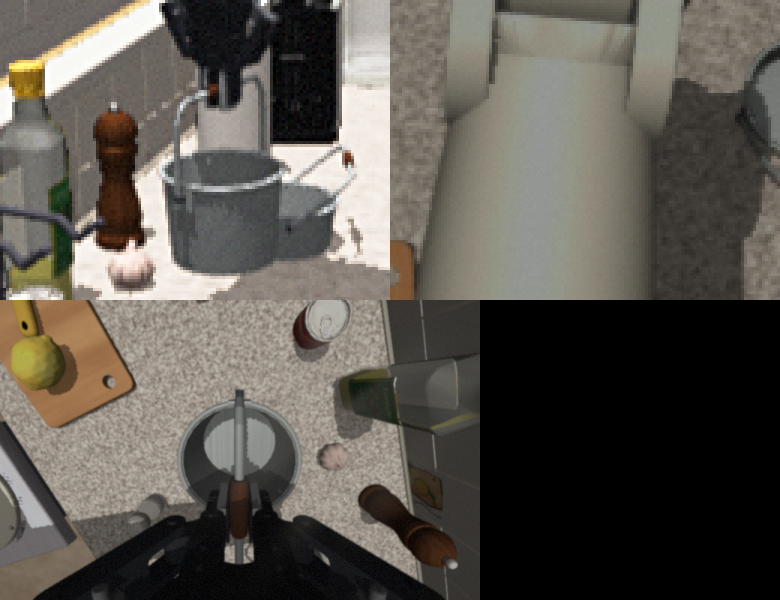

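The pail hangs level in the grip. Next I'll carry it back and across to a point 110 mm in front of the seat.

Emit:
send_rows(targets="1 -2 0 0 255;2 -5 0 0 255;4 -10 0 0 255;7 -16 0 0 255;11 -23 0 0 255;15 -31 0 0 255;20 -39 0 0 255;26 -47 0 0 255;33 -55 0 0 255;41 -63 0 0 255;50 -70 0 0 255;60 -77 0 0 255;71 -83 0 0 255;82 -89 0 -1 255;93 -94 0 -1 255;104 -99 0 -2 255;115 -103 0 -2 255;126 -107 0 -2 255;137 -111 0 -3 255;148 -115 0 -3 255")

```text
time: 12.6
ee_pos: [0.5048, 0.1371, 0.2413]
tcp_rot: [-180.0, -0.0, 74.0]
wrist_force: [0.7, -0.5, -3.0]
opening: 0.0115
grasp_force: 48.7
```

```bash
python3 - <<'E'
from h import *
o=bot.get_obs();print(o["time"],o["ee_pos"],o["tcp_rot"],o["q"])
psi=np.radians(71-(-3));psi=np.radians(74)
x=np.array([np.cos(psi),np.sin(psi)]);y=np.array([np.sin(psi),-np.cos(psi)])
x0=np.array([.3256,.9455]);y0=np.array([.9455,-.3256])
c=np.array([.5653,-.041])+.148*x0-.115*y0
d=np.array([.502,.270])-c;print(c,d@x,d@y)
E
```

```text
12.6 [0.50479173 0.13709326 0.24126602] [-1.79998885e+02 -6.43409249e-04  7.40467804e+01] [1.51935073e+01 1.49785725e+00 7.55132842e+00 9.60540923e+01
 1.12716441e-03 1.21146727e+02]
[0.5047563 0.136378 ] 0.12768597109083166 -0.0394807403714939
```

Emit:
send_rows(targets="10 -3 0 0 255;20 -6 0 0 255;30 -9 0 -1 255;40 -13 0 -1 255;50 -16 0 -1 255;60 -19 0 -1 255;70 -22 0 -2 255;80 -25 0 -2 255;90 -28 0 -2 255;99 -31 0 -2.5 255;107 -34 0 -2.5 255;114 -36 0 -2.5 255;120 -38 0 -2.5 255;124 -39 0 -2.5 255;127 -40 0 -2.5 255;127 -40 0 -2.5 255;127 -40 0 -2.5 255;127 -40 0 -2.5 255;127 -40 0 -2.5 255")

```text
time: 14.98
ee_pos: [0.5013, 0.2693, 0.2413]
tcp_rot: [180.0, 0.0, 76.5]
wrist_force: [0.4, 0.1, -2.6]
opening: 0.0114
grasp_force: 48.7
```

```bash
python3 look.py pics/l4.png 200 140 356 260 170 120 300 220
```

```text
14.975 [0.5013 0.2693 0.2413] [179.9992   0.0017  76.5164] 0.011366843740744105 [ 0.4432  0.1208 -2.5513]
```

View pics/l4.png

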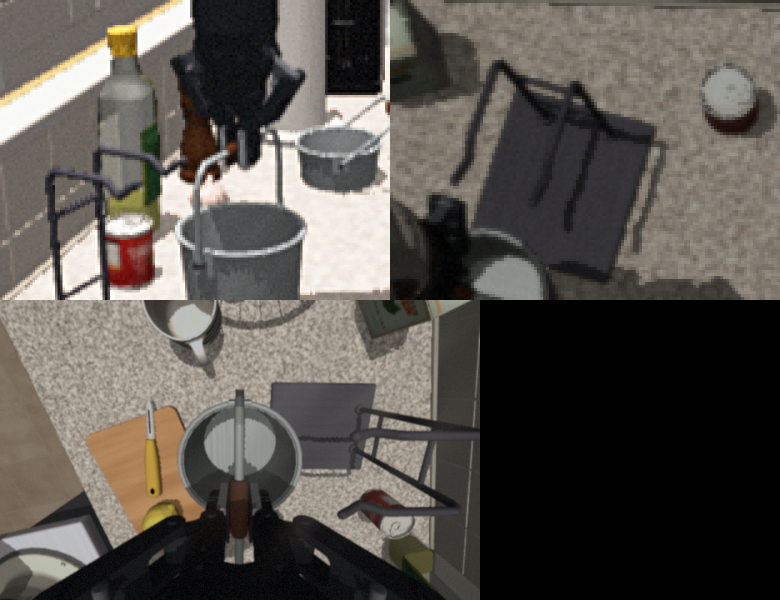

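The wrist view shows the plate's left edge vertical at about u=363, so the tool is aligned with the stand. The prong tips are at about (453,287) and (473,180). I'll refine the seat position from these.

```bash
python3 - <<'E'
from h import *
np.set_printoptions(precision=4,suppress=True)
k=4/3;T=bot.get_obs()["ee_pos"]
psi=np.radians(76.5);x=np.array([np.cos(psi),np.sin(psi)]);y=np.array([np.sin(psi),-np.cos(psi)])
loc=lambda q:np.array([(q[:2]-T[:2])@y,(q[:2]-T[:2])@x])*1000   # stand x, stand y offsets from TCP, mm
for n,u,v,z in(("p(-60,75)",272,84,.01),("p(110,75)",375,84,.01),("p(110,-75)",357,168,.01),("p(-60,-75)",272,168,.01),("tip-34",340,215,.22),("tip+34",355,135,.22)):
    print(n,loc(onz("wrist",u*k,v*k,z)))
# top view, full-res crop px (panel/3 + 170, 120)
for n,u,v,z in(("tip+34",458,181,.22),("tip-34",537,204,.22),("p(-60,-75)",607,278,.01),("p(110,-75)",655,125,.01)):
    print("top",n,loc(onz("top",u/3+170-.3,v/3+120-.3,z)))
for a,b in(((458,181),(355,135)),((537,204),(340,215))):
    p,e=tri("top",(a[0]/3+170-.3,a[1]/3+120-.3),"wrist",(b[0]*k,b[1]*k));print(p,e,loc(p))
cv2.imwrite("pics/c5.png",cv2.resize(cv2.imread("pics/l4w.png")[90:310,350:640],None,fx=2.7,fy=2.7,interpolation=3))
E
```

```text
p(-60,75) [53.6225 74.8388]
p(110,75) [219.363   74.9421]
p(110,-75) [213.074 -69.596]
p(-60,-75) [ 60.0499 -69.6566]
tip-34 [ 85.7877 -31.0196]
tip+34 [87.8124 38.1177]
top tip+34 [ 172.6785 -281.4245]
top tip-34 [ 170.9376 -350.4813]
top p(-60,-75) [ 156.8261 -448.0583]
top p(110,-75) [ 322.8375 -458.1677]
[ 0.8078  0.0046 -0.4146] 0.20980209730722837 [ 359.8546 -185.8957]
[ 0.7096 -0.1475 -0.2611] 0.07926504682045446 [ 299.8247 -356.7592]
```

View pics/c5.png

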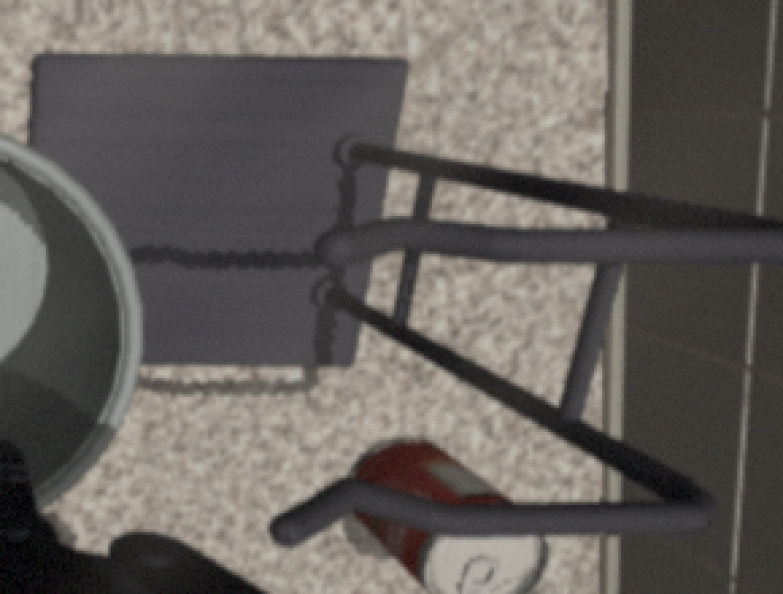

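```bash
python3 - <<'E'
from h import *
np.set_printoptions(precision=4,suppress=True)
T=bot.get_obs()["ee_pos"]
psi=np.radians(76.5);x=np.array([np.cos(psi),np.sin(psi)]);y=np.array([np.sin(psi),-np.cos(psi)])
loc=lambda q:np.array([(q[:2]-T[:2])@y,(q[:2]-T[:2])@x])*1000
W={34:(473.3,182.6),-34:(455.6,286.3)};t=lambda u,v:((u-390)/3+169.7,v/3+119.7)
P={34:t(458,181),-34:t(537,204)}
for s in(34,-34):
    print(s,"w",loc(onz("wrist",*W[s],.219)),"t",loc(onz("top",*P[s],.219)))
    p,e=tri("top",P[s],"wrist",W[s]);print(p,e,loc(p))
print("top plate",loc(onz("top",*t(607,278),.01)),loc(onz("top",*t(655,125),.01)))
print("grip from tcp by wrist",loc(onz("wrist",239*4/3,210*4/3,.2595)))
E
```

```text
34 w [88.562  36.3777] t [87.9527 33.916 ]
[0.5961 0.283  0.2166] 0.0018934625536568843 [88.9754 35.3337]
-34 w [ 87.7206 -31.3965] t [ 86.3532 -35.3301]
[0.579  0.2159 0.2158] 0.002837923834597613 [ 87.9956 -33.8422]
top plate [ 55.5984 -70.1316] [218.8099 -73.1343]
grip from tcp by wrist [ 0.2834 -1.8987]
```

Emit:
send_rows(targets="0 1 0 0 255;0 4 0 0 255;0 8 0 0 255;1 13 0 0 255;1 19 0 0 255;1 26 0 0 255;1 33 0 0 255;1 41 0 0 255;2 49 0 0 255;2 57 0 0 255;2 65 0 0 255;2 73 0 0 255;2 81 0 0 255;2 88 0 0 255;2 95 0 0 255;2 101 0 0 255;2 106 0 0 255;2 110 0 0 255;2 112 0 0 255;2 112 0 0 255")

```text
time: 17.62
ee_pos: [0.6107, 0.2453, 0.2412]
tcp_rot: [-180.0, 0.0, 76.5]
wrist_force: [-0.1, 0.3, -3.5]
opening: 0.0114
grasp_force: 48.7
```

```bash
python3 look.py pics/l5.png 200 140 330 240 170 120 300 220
```

```text
17.625 [0.6107 0.2453 0.2412] [-179.9951    0.0025   76.5232] 0.011370235560273495 [-0.1194  0.2521 -3.5045]
```

View pics/l5.png

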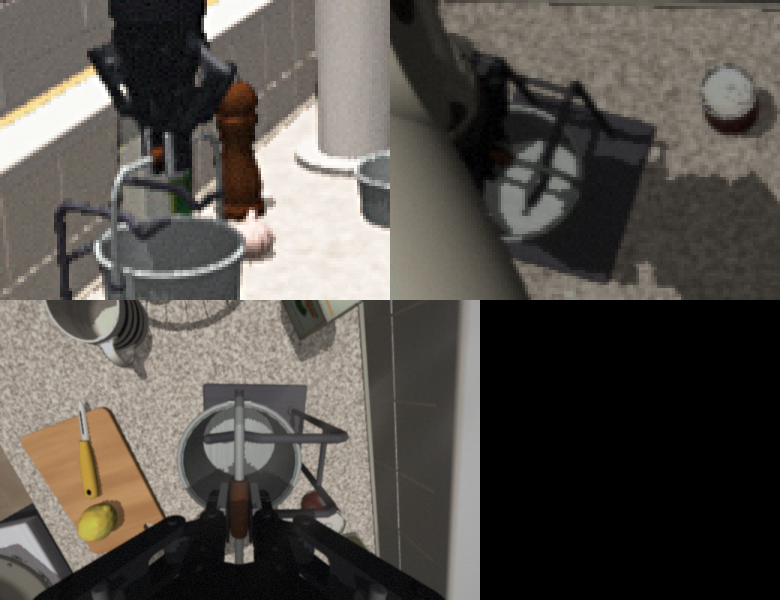

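The prongs lie between wire and rim, with the tip of the +y prong about 25 mm ahead of the wire in the wrist view. Lowering.

Emit:
send_rows(targets="0 0 2 0 255;0 0 6 0 255;0 0 11 0 255;0 0 16 0 255;0 0 21 0 255;0 0 26 0 255;0 0 31 0 255;0 0 35 0 255;0 0 39 0 255;0 0 42 0 255;0 0 44 0 255;0 0 46 0 255;0 0 47 0 255;0 0 47 0 255")

```text
time: 19.52
ee_pos: [0.6106, 0.2453, 0.1943]
tcp_rot: [-180.0, 0.0, 76.5]
wrist_force: [0.0, -0.3, -3.6]
opening: 0.0116
grasp_force: 48.7
```

Emit:
send_rows(targets="0 0 1 0 255;0 0 2 0 255;0 0 3 0 255;0 0 3 0 255")

```text
time: 20.02
ee_pos: [0.6108, 0.2453, 0.1916]
tcp_rot: [180.0, -0.0, 76.5]
wrist_force: [0.1, -0.1, -1.9]
opening: 0.0112
grasp_force: 48.9
```

Emit:
send_rows(targets="0 0 0.5 0 255;0 0 1 0 255;0 0 1 0 255;0 0 1 0 255")

```text
time: 20.52
ee_pos: [0.6108, 0.2453, 0.1912]
tcp_rot: [179.9, -0.0, 76.5]
wrist_force: [-0.5, 0.6, 4.8]
opening: 0.0114
grasp_force: 49.7
```

```bash
python3 look.py pics/l6.png 200 140 330 240 170 120 300 220
```

```text
20.525 [0.6108 0.2453 0.1912] [179.933   -0.0463  76.5235] 0.011414586854595388 [-0.4667  0.6284  4.7576]
```

View pics/l6.png

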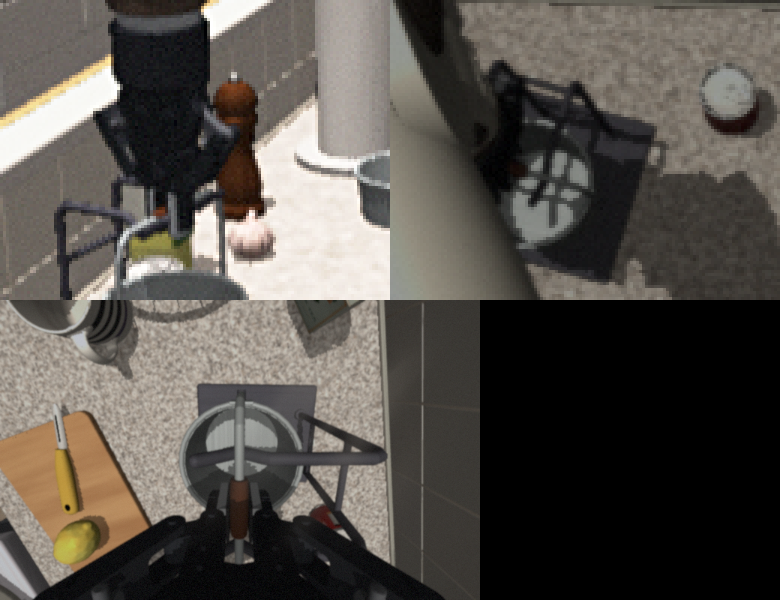

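The handle lies over both prongs and rests in the dips. I'll let go gently and withdraw upward.

Emit:
send_rows(targets="0 0 -0.5 0 255;0 0 -0.5 0 225;0 0 -0.5 0 210;0 0 -0.5 0 190;0 0 -0.5 0 160;0 0 -0.5 0 130;0 0 -0.5 0 130;0 0 -0.5 0 130;0 0 -0.5 0 130;0 0 -5 0 130;0 0 -15 0 130;0 0 -30 0 130;0 0 -45 0 130;0 0 -65 0 130;0 0 -85 0 130;0 0 -100 0 130;0 0 -100 0 130")

```text
time: 22.8
ee_pos: [0.6111, 0.2454, 0.2921]
tcp_rot: [179.9, -0.1, 76.5]
wrist_force: [-0.4, 0.5, 0.1]
opening: 0.0419
grasp_force: 0.0
```

```bash
python3 - <<'E'
from h import *
import time
np.set_printoptions(precision=4,suppress=True)
o=bot.get_obs();print(o["time"],o["ee_pos"],o["wrist_force"],o["opening"])
im=[(camera("side").astype(int),camera("wrist").astype(int)) for _ in range(8)]
for a,b in zip(im,im[1:]): print([int((abs(p-q).max(2)>25).sum()) for p,q in zip(a,b)])
w=im[-1][1].astype(np.uint8);m=cv2.inRange(cv2.cvtColor(w,cv2.COLOR_BGR2HSV),(0,50,15),(16,255,220));m[:, :280]=0;m[:,360:]=0;m[:200]=0
n,l,st,c=cv2.connectedComponentsWithStats(m)
psi=np.radians(76.5);x=np.array([np.cos(psi),np.sin(psi)]);y=np.array([np.sin(psi),-np.cos(psi)])
for i in range(1,n):
    if st[i,4]>100: q=onz("wrist",*c[i],.21);d=(q-o["ee_pos"])[:2]*1e3;print("grip?",st[i],c[i],q,d@y,d@x)
# pail rim: grey ellipse seen through the top view is hidden; use bright floor ellipse in wrist
g=cv2.cvtColor(w,cv2.COLOR_BGR2GRAY);cv2.imwrite("pics/w7.png",w)
E
```

```text
22.8 [0.6111 0.2454 0.2921] [-0.4135  0.4673  0.1002] 0.04186535075240714
[1265, 6766]
[357, 267]
[65, 365]
[136, 349]
[121, 240]
[59, 220]
[19, 108]
grip? [310 200  17  36 519] [318.0231 216.6416] [0.6094 0.2404 0.21  ] -0.4607219971599241 -5.287158111586862
```

Emit:
send_rows(targets="0 0 -10 0 130;0 0 -20 0 130;0 0 -20 0 130;0 0 -20 0 130;0 0 -20 0 130;0 0 -20 0 130;0 0 -20 0 130;0 0 -20 0 130;0 0 -20 0 130;0 0 -20 0 130;0 0 -20 0 130;0 0 -20 0 130;0 0 -20 0 130;0 0 -20 0 130;0 0 -20 0 130;0 0 -20 0 130;0 0 -20 0 130;0 0 -20 0 130;0 0 -20 0 130;0 0 -20 0 130")

```text
time: 26.1
ee_pos: [0.6107, 0.2453, 0.3103]
tcp_rot: [-180.0, 0.0, 76.5]
wrist_force: [0.1, 0.2, 0.5]
opening: 0.0417
grasp_force: 0.0
```

```bash
python3 - <<'E'
from h import *
np.set_printoptions(precision=4,suppress=True)
o=bot.get_obs();print(o["time"],o["ee_pos"],o["wrist_force"],abs(o["qd"]).max())
im=[(camera("side").astype(int),camera("wrist").astype(int)) for _ in range(6)]
for a,b in zip(im,im[1:]): print([int((abs(p-q).max(2)>25).sum()) for p,q in zip(a,b)])
s,w=[i.astype(np.uint8) for i in im[-1]];cv2.imwrite("pics/s8.png",s);cv2.imwrite("pics/w8.png",w)
T=o["ee_pos"];psi=np.radians(76.5);x=np.array([np.cos(psi),np.sin(psi)]);y=np.array([np.sin(psi),-np.cos(psi)])
m=cv2.inRange(cv2.cvtColor(w,cv2.COLOR_BGR2HSV),(0,50,15),(16,255,220));m[:,:290]=0;m[:,350:]=0;m[:150]=0;m[280:]=0
n,l,st,c=cv2.connectedComponentsWithStats(m);i=1+np.argmax(st[1:,4]);gw=c[i];print(st[i],gw)
m=cv2.inRange(cv2.cvtColor(s,cv2.COLOR_BGR2HSV),(0,110,25),(14,255,200));m[:,:240]=0;m[:,275:]=0;m[:195]=0;m[235:]=0
n,l,st,c=cv2.connectedComponentsWithStats(m)
for j in range(1,n):
    if st[j,4]>8:
        p,e=tri("side",c[j],"wrist",gw);d=(p-T)[:2]*1e3;print(st[j],c[j],p,e,d@y,d@x)
print("expected grip side px",proj("side",[.6100,.2450,.21]))
E
```

```text
26.1 [0.6107 0.2453 0.3103] [0.0914 0.1868 0.5344] 0.08391029729867892
[2, 1]
[1, 0]
[1, 3]
[1, 2]
[0, 3]
[311 181  15  46 594] [318.2104 203.7811]
[273 195   2   8  15] [273.5333 198.2667] [0.5921 0.2394 0.2321] 0.045839495264085456 -16.644152843662347 -10.113271092845803
[251 206  12   6  42] [257.2857 208.8571] [0.6098 0.2446 0.2113] 0.0020753294193426274 -0.6820190320273553 -0.8875938899597662
expected grip side px [256.744  209.5402]
```

```bash
python3 -c "
from h import *
print(ticket.job_done())"
```

```text
the job is handed in; nothing more can be done
None
```

The tall pail hangs level and still by its handle on both prongs, after the handle first stood upright by itself on the worktop; I handed the job in at about 27 s with the robot clear and the low pail never approached, but I viewed 12 pictures, two over the limit of 10.

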